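# Clamp a pipe in its stand with a U-bolt

### The arm

A 7-joint arm with a two-finger parallel gripper is mounted at the origin on a cart in front of the work surface, level with it; the furniture and walls round the work are solid. World frame = base frame: x ahead of the robot, y to its left, z up, the work surface at z = 0. Lengths are in mm, angles in rad, forces in N, time in s.
With the tool pointing down it reaches from about 400 to 875 mm from the base axis. Payload 4.4 kg.
Tool frame: the origin (TCP) lies midway between the tips of the shut fingers; the grasp point (between the pads) lies 19 mm behind it; z points along the fingers, y is the direction in which the jaws open and shut (so a half turn about z gives the same grasp; the last joint's range is limited). The gripper opens to 85 mm and grips with 20 to 120 N. Pads are 22 mm wide; open, the fingers measure 114 mm over their backs; the gripper's body (76 mm by 85 mm) begins 54 mm behind the grasp point. The pads swing forward as they close: fully open they stand 13 mm farther back than shut.
Start: joints at [1.253, 0.628, 0.038, 1.517, -0.027, 0.996, -0.02], TCP at [161.973, -629.51, 231.313] pointing down, gripper open.
Joint ranges: [-3.06, 3.06], [-0.37, 2.12], [-1.25, 1.32], [0.18, 2.47], [-1.1, 4.24], [0.23, 1.98], [-2.94, 2.94]. Speed limits (rad/s): [2.57, 2.57, 3.14, 3.14, 3.14, 3.14, 3.14].

### API

Orientations are given as [roll, pitch, yaw] about the fixed x, y, z axes, in that order (R = Rz(yaw) Ry(pitch) Rx(roll)).
In Python, from cell import ctrl, vision gives the robot as it stands.
- The arm moves only by the tool play_rows, never from a script. Its arguments are lists of equal length, an entry for each row: "slide": the shift along the tool's x, y, z in mm, a list of three; "turn": the turn about the tool's z in rad; "fingers": the opening, from 0 (shut) to 1 (fully open). A call has 1 to 5 rows; each row is the pose to reach, as a shift and turn from the pose measured when the call began, along the tool's axes at that moment; what a row does not reach only later rows make up. A row lasts 1/8 s, in which the tool goes at most 62.5 mm and 10.7 degrees, less where a joint would pass 70% of its speed; a pose out of reach is approached as far as the arm can. A call with a gripper value outside its range is refused whole. The fingers move at their own pace and stop on an object; the grip force is fixed at half the most. Time passes only in rows, so rows that repeat a pose let the fingers close. It gives the time, the measured TCP pose, the force and the opening at its end, in the units of the state.
- ctrl.read_state(): the state, without advancing time (a new reading comes with each control period).
- vision.get_image(name): name is "scene" or "top"; returns (picture, depth): 420x560x3 uint8, blue, green, red; 420x560 float32, mm along the optical axis (not along the pixel's ray), 0 where there is no reading.
- vision.camera_params(name): a dict with "fx", "fy", "cx", "cy" (pixels), "dist_coeffs" ([k1, k2, p1, p2, k3] as OpenCV has them; the pictures are not rectified), "position" and "rotation" of the camera in the world. Camera axes: x right, y up, looking along -z (the intrinsics and any distortion apply to the point x, -y, -z); pixel columns grow to the right and rows downward; lengths in mm; the calibration is good to about 2 mm. A picture is of the moment at which its call begins. camera_params takes no time and is no camera call.
- ctrl.finish_job(): hands the job in, once; it reports no verdict.
The state is a dict: "clock": time; "qpos": joint angles; "qd": joint speeds; "tau": joint torques, N m; "eef_pos": TCP position; "tool_rot": TCP orientation; "force": force on the tool from outside, world axes, zero at the start; "torque": the same for the moment, N m; "width": finger opening in mm.
Only numpy, scipy, OpenCV 4.12 (cv2) and the standard library are available. Lean on these libraries where they do the work, as an engineer would, in place of code of your own. Each camera call takes 0.05 s, during which the arm holds its last target.

### The job

Lay the short pipe with the union nuts into the two V saddles of the clamping stand, with one nut beyond each saddle, and let go of it. Then take the smaller of the two U-bolts off the hanging rail, pass both its legs down past the pipe and through the two holes of the drilled plate under it, and push it fully home so that its bow sits on the pipe. Leave the larger U-bolt, which fits another pipe, hanging where it is.

Things in the scene. Friction and masses are not known exactly. Their poses are not given: they have to be found in the camera images.
- stand: Fixed steel stand. Origin: centre of its underside, on the bench; x along the pipe's seat, z up. Base plate 134 (x) by 94 (y) by 8 mm, on it a grey channel. Two bridges at x = -38 and +38 mm (each 14 mm in x, 85 mm in y, 66 mm high) carry 90-degree V saddles, whose tips are at y = +-28 mm, 90 mm high. The drilled plate lies on the channel, under the bridges.
- stand_seat (a point): Midway between the two V saddles, 88 mm above the bench: here lies the axis of a pipe that rests in both. Axes as the stand's. Behind the stand a wall shelf juts out, its front edge at world x = 0.61 m, its underside 430 mm above the bench.
- plate_level (a point): Point of the stand in the plane of the drilled plate's top (54 mm high), on the stand's middle. The plate, 120 x 66 x 8 mm, has two 11 mm through holes, at y = +23 and -23 mm, both at one x. It is locked fast, but where along the channel is not reported: the holes' x is anywhere from -12 to +12 mm, to be felt for or seen. Below it is empty down to 8 mm height.
- pipe: Loose steel pipe, 34 mm outside diameter, 160 mm long, 0.4 to 0.6 kg, with a hexagonal union nut near each end (40 mm across flats, 46 over corners, from 60 to 78 mm either side of the middle). Origin: its middle, on its axis; x along the pipe. It lies on flats of its nuts, axis 20 mm above the bench.
- ubolt_small: Smaller U-bolt, loose, 0.12 kg: 8 mm round bar, legs 46 mm apart between centres (54 outside, 38 inside). Origin: centre of the bow's half circle, between the tops of the straight legs; z up to the bow, y from leg to leg, x square to its plane. Bow's inside 19 mm, its top 27 mm above the origin; round leg tips 50 mm below. Hangs legs down on the rail. Seated: origin 86 mm above the bench.
- ubolt_large: Larger U-bolt of the same bar, not for this pipe: legs 62 mm apart between centres (70 outside), bow's inside 27 mm above its origin, leg tips 50 mm below; origin and axes as the smaller one's. It hangs on the same rail about 55 mm from the other; which is nearer varies.
- hanging_rail: Fixed rack: a 10 mm round bar bent to a bridge on a base plate 144 (x) by 60 (y) by 8 mm. Origin: centre of its underside; the bar runs along x, its top 92 mm high, uprights at x = -62 and +62 mm. A U-bolt comes off straight up, raised 75 mm or more.

How it is judged:
By the outcome, as a careful person would: the job done as asked, in the order asked, and still so for the second after the job is handed in, with the robot touching nothing.
It also fails if it takes over 67 s, if anything falls off the work surface, if the arm or the gripper's body presses on something with over 40 N, if the wrist force passes 120 N, or if a joint passes its speed limit or range.

## Working session

There is one attempt and no reset: what is moved stays moved. The work goes in short steps, Python scripts to look and compute and a tool call to move; the robot and the scene stay as the last step left them, time stands still between calls to the robot, and variables do not carry over. Pictures are saved under pics/ and viewed, and the job is handed in when it is done.

Besides the shell and the picture viewer there is one more tool, called after "Call:" as name([rows], argument=value, ...), one row to a line, values as JSON. play_rows: Moves the arm, as the interface text tells. Its arguments: {"type":"object","properties":{"slide":{"type":"array"},"turn":{"type":"array"},"fingers":{"type":"array"}},"required":["slide","turn","fingers"]}

```bash
ls; mkdir -p pics
python3 - <<'E'
from cell import ctrl, vision
import cv2
print(ctrl.read_state())
for n in ("scene","top"):
    im,d=vision.get_image(n); cv2.imwrite(f"pics/{n}0.png",im)
    import numpy as np; np.save(f"pics/{n}0.npy",d)
    print(n,vision.camera_params(n))
E
```

```text
pics
{'clock': 0.0, 'qpos': array([ 1.25316673,  0.62931184,  0.03840588,  1.51836506, -0.02698747,
        0.9962576 , -0.01997753]), 'qd': array([-0.00082539, -0.00172398,  0.00031159,  0.00047806, -0.00074044,
        0.00076337, -0.00017372]), 'tau': array([-3.63999670e-04, -5.63410485e+01,  1.22645460e+00, -1.93440682e+01,
        1.10993240e-02,  1.05964343e-02,  4.96784438e-06]), 'eef_pos': array([ 161.85901282, -628.89893531,  230.4115632 ]), 'tool_rot': array([-3.13976771e+00,  1.12577141e-05,  2.51888139e-01]), 'force': array([ 0.22495618, -0.15209945, -0.11582332]), 'torque': array([ 0.02009367, -0.00648686,  0.0811372 ]), 'width': 85.40884663644852}
scene {'fx': 529.8115486359742, 'fy': 529.8115486359742, 'cx': 278.8415444735677, 'cy': 208.99796012956367, 'dist_coeffs': array([0.03913542, 0.        , 0.        , 0.        , 0.        ]), 'position': array([-121.62867455, -785.10496834,  566.2610438 ]), 'rotation': array([ 0.96171545, -0.02083773, -0.87222592])}
top {'fx': 539.782282611533, 'fy': 539.782282611533, 'cx': 274.6803896508534, 'cy': 214.39531361607072, 'dist_coeffs': array([-0.21615833,  0.        ,  0.        ,  0.        ,  0.        ]), 'position': array([ 376.95131742, -352.2912101 ,  933.73666519]), 'rotation': array([ 0.06410561,  0.01544527, -1.59072861])}
```

View pics/scene0.png

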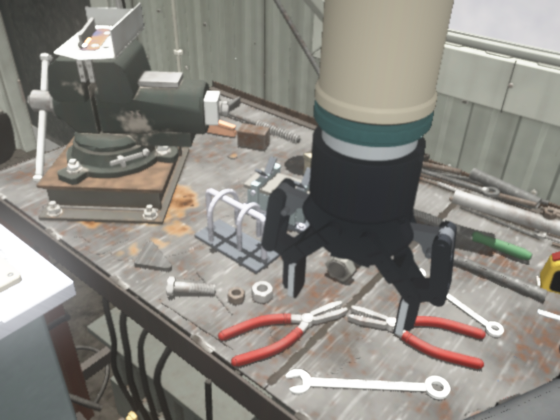

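View pics/top0.png

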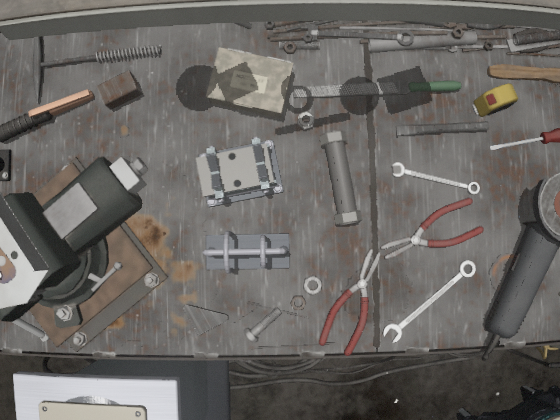

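```bash
cat > h.py <<'E'
import numpy as np, cv2
from scipy.spatial.transform import Rotation as Ro
from cell import ctrl, vision
def cam(n):
    p=vision.camera_params(n); K=np.array([[p['fx'],0,p['cx']],[0,p['fy'],p['cy']],[0,0,1]])
    return K,np.array(p['dist_coeffs']),np.array(p['position']),Ro.from_euler('xyz',p['rotation']).as_matrix()
def rays(n,uv):
    K,D,P,R=cam(n); q=cv2.undistortPoints(np.array(uv,float).reshape(-1,1,2),K,D).reshape(-1,2)
    d=np.c_[q[:,0],-q[:,1],-np.ones(len(q))]@R.T
    return P,d
def onz(n,uv,z):
    P,d=rays(n,uv); z=np.broadcast_to(z,len(d)); return P+d*((z-P[2])/d[:,2])[:,None]
def proj(n,X):
    K,D,P,R=cam(n); c=(np.array(X,float).reshape(-1,3)-P)@R; c=c*[1,-1,-1]
    return cv2.projectPoints(c,np.zeros(3),np.zeros(3),K,D)[0].reshape(-1,2)
def dpt(n,uv,dep):
    P,d=rays(n,uv); uv=np.array(uv).reshape(-1,2).astype(int)
    return P+d*dep[uv[:,1],uv[:,0]][:,None]
def cloud(n,dep):
    v,u=np.mgrid[0:420,0:560]; P,d=rays(n,np.c_[u.ravel(),v.ravel()])
    return (P+d*dep.ravel()[:,None]).reshape(420,560,3)
E
python3 - <<'E'
from h import *
im=cv2.imread("pics/top0.png"); d=np.load("pics/top0.npy")
c=im[120:290,170:380]; cv2.imwrite("pics/c1.png",cv2.resize(c,None,fx=3.8,fy=3.5,interpolation=cv2.INTER_CUBIC)[:600,:800])
im=cv2.imread("pics/scene0.png")
c=im[130:290,180:380]; cv2.imwrite("pics/c2.png",cv2.resize(c,(800,600),interpolation=cv2.INTER_CUBIC))
C=cloud("top",d)
hm=np.clip(C[...,2],-5,120); hm[d==0]=-5
cv2.imwrite("pics/hm.png",cv2.resize(((hm+5)*2).astype(np.uint8)[110:290,170:380],None,fx=3.5,fy=3.3,interpolation=cv2.INTER_NEAREST))
for uv in [(300,240),(341,178),(240,160),(247,250),(230,250)]: print(uv,C[uv[1],uv[0]])
E
```

```text
(300, 240) [ 391.89605623 -381.91826081    0.96476801]
(341, 178) [ 493.59063686 -451.96917479   36.91185654]
(240, 160) [ 524.91547023 -284.35023482   53.6204337 ]
(247, 250) [ 376.50265745 -295.8472742    88.38724465]
(230, 250) [ 376.98336796 -269.07166805   87.89948539]
```

View pics/c1.png

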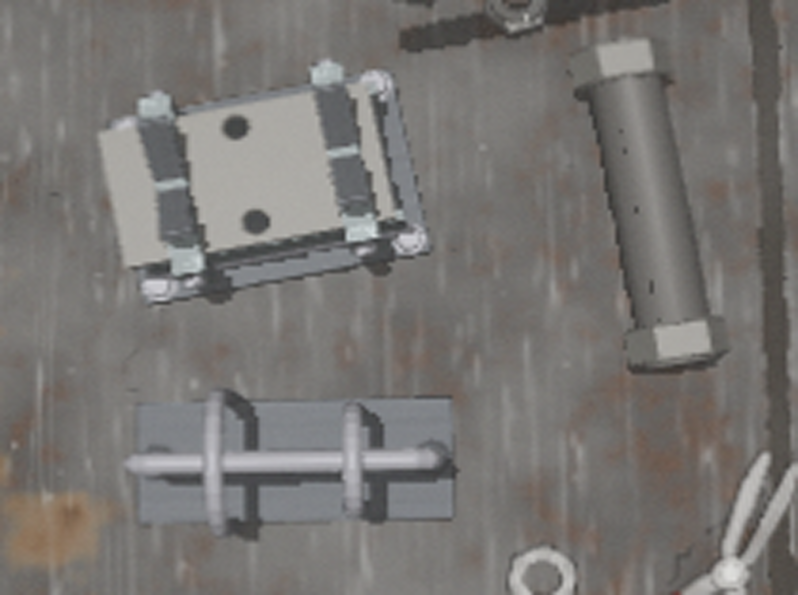

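View pics/c2.png

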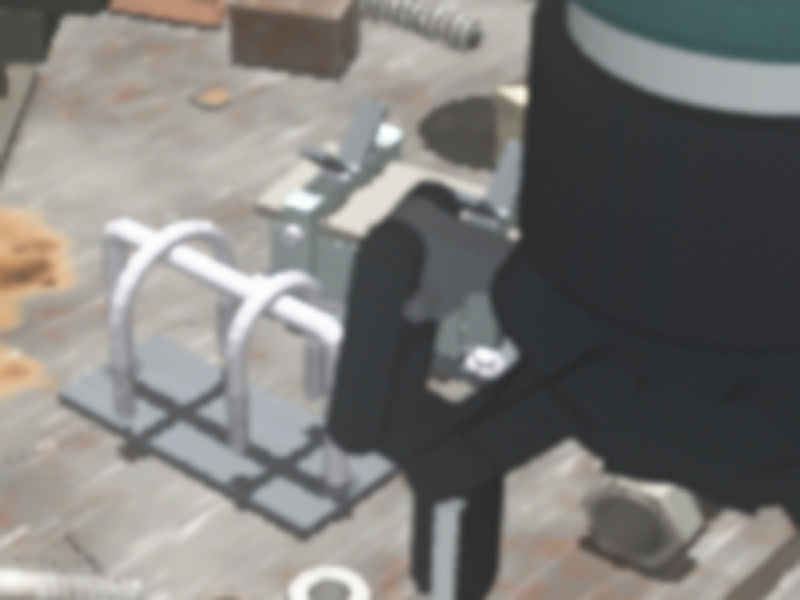

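View pics/hm.png

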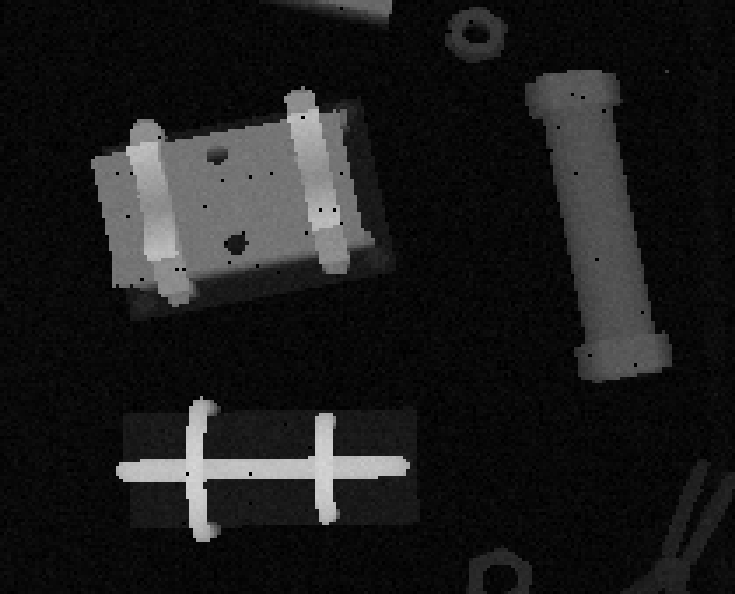

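```bash
cat > meas.py <<'E'
from h import *
im=cv2.imread("pics/top0.png"); d=np.load("pics/top0.npy"); C=cloud("top",d); C[d==0]=-99
X,Y,Z=C[...,0],C[...,1],C[...,2]
def rect(m,name):
    p=C[m][:,:2].astype(np.float32); r=cv2.minAreaRect(p); print(name,len(p),'rect',np.round(r[0],1),np.round(r[1],1),round(r[2],1)); return r
# pipe
reg=(X>400)&(X<620)&(Y<-395)&(Y>-510)
m=reg&(Z>12)&(Z<60)
l,lab,st,ce=cv2.connectedComponentsWithStats(m.astype(np.uint8)); k=1+np.argmax(st[1:,4]); m=lab==k
rect(m,'pipe')
p=C[m&(Z>33)&(Z<38.5)]; 
def pca(p):
    c=p.mean(0); u,s,v=np.linalg.svd(p-c); a=v[0]; return c,a,(p-c)@a
c,a,t=pca(p[:,:2]); print('barrel',c,np.degrees(np.arctan2(a[1],a[0])),a)
pn=C[m]; tt=(pn[:,:2]-c)@a; print('ends',np.percentile(tt,[0.3,99.7]), 'mid',c+a*np.mean(np.percentile(tt,[.3,99.7])))
pt=C[m&(Z>38.5)]; print('nut flats', [ (np.round(q.mean(0),1),len(q)) for q in (pt[(pt[:,0]>c[0])],pt[(pt[:,0]<c[0])])])
# rail
reg=(X>300)&(X<450)&(Y<-200)&(Y>-400)
r=rect(reg&(Z>4)&(Z<12),'railbase')
p=C[reg&(Z>84)&(Z<93.5)]
c,a,t=pca(p[:,:2]); print('bar',c,np.degrees(np.arctan2(a[1],a[0])),t.min(),t.max(),p[:,2].max())
for lo,hi in ((-300,-220),(-360,-300)):
    q=C[reg&(Y>lo)&(Y<hi)&(Z>60)&((np.abs((np.c_[X.ravel(),Y.ravel()]-c)@np.array([-a[1],a[0]])).reshape(X.shape)>9))]
    c2,a2,t2=pca(q[:,:2]); print('ub',c2,np.degrees(np.arctan2(a2[1],a2[0])),t2.min(),t2.max())
    q=C[reg&(Y>lo)&(Y<hi)&(Z>94.5)]; print(' top',q.mean(0),len(q), q[:,2].max())
# stand
reg=(X>440)&(X<620)&(Y<-200)&(Y>-390)
rect(reg&(Z>50)&(Z<58),'plate')
rect(reg&(Z>4)&(Z<12),'base')
for lo,hi in ((-280,-200),(-390,-280)):
    q=C[reg&(Y>lo)&(Y<hi)&(Z>63)&(Z<95)]; c2,a2,t2=pca(q[:,:2]); print('bridge',c2,np.degrees(np.arctan2(a2[1],a2[0])),t2.min(),t2.max())
    for s in (1,-1):
        w=q[(q[:,2]>84)&(s*((q[:,:2]-c2)@a2)>0)]; print('  tips',w.mean(0),len(w),w[:,2].max())
E
python3 meas.py
```

```text
pipe 2022 rect [ 496.8 -453.3] [160.6  47.1] 8.7
barrel [ 495.48016707 -452.65366183] -171.3006373240343 [-0.98849557 -0.15124982]
ends [-79.56441551  78.7289844 ] mid [ 495.89307705 -452.59048243]
nut flats [(array([ 561.6, -442.7,   39.9]), 113), (array([ 429.9, -462.9,   40. ]), 113)]
railbase 2068 rect [ 380.4 -303.2] [194.6 140.4] 88.3
bar [ 374.47688909 -290.31329172] -90.05947536662897 -63.018911787990724 65.01106673962919 93.46596243425881
ub [ 373.97232862 -262.82156981] 179.95593446847175 -35.20853793487125 33.69879307866701
 top [ 374.17649259 -262.6022759    97.3689491 ] 101 103.41133802277034
ub [ 373.90240848 -319.85952089] 179.82711314641563 -25.9018749949704 26.432960094203978
 top [ 374.5554755  -319.78199285   97.35233581] 91 102.34163893104733
plate 2132 rect [ 541.3 -278.7] [131.5 174.1] 82.5
base 961 rect [ 530.9 -297.7] [178.5 178. ] 88.8
bridge [ 502.36020896 -243.71442801] -170.90011273304603 -43.95954428761538 41.19066359258251
  tips [ 479.39438214 -247.26984036   86.92747772] 40 90.59136215843057
  tips [ 527.7174286  -239.14941046   87.34441524] 44 91.50717512763765
bridge [ 516.19833107 -317.78923467] -169.8595531300552 -44.069657708642744 41.28431505995167
  tips [ 493.04052217 -321.43784292   86.5581383 ] 43 90.62134915042247
  tips [ 541.19972244 -313.52809085   86.8558107 ] 46 91.54760817770102
```

```bash
cat > go.py <<'E'
import sys
from h import *
# usage: go.py x y z yawdeg
def plan(tx,yaw):
    s=ctrl.read_state(); R=Ro.from_euler('xyz',s['tool_rot']).as_matrix()
    sl=R.T@(np.array(tx)-s['eef_pos'])
    cur=np.arctan2(R[1,0],R[0,0]); t=(cur-np.radians(yaw)+np.pi)%(2*np.pi)-np.pi
    print('clock %.2f pos %s rot %s F %s T %s w %.1f'%(s['clock'],np.round(s['eef_pos'],1),np.round(np.degrees(s['tool_rot']),2),np.round(s['force'],1),np.round(s['torque'],2),s['width']))
    print('q',np.round(s['qpos'],2)); print('slide',np.round(sl,1),'turn',round(t,3),'rows>=',round(np.linalg.norm(sl)/62.5,1),round(abs(t)/np.radians(10.7),1))
a=[float(v) for v in sys.argv[1:]]
plan(a[:3],a[3])
E
python3 go.py 496 -452.7 120 8.7
python3 - <<'E'
from h import *
im=cv2.imread("pics/top0.png"); d=np.load("pics/top0.npy"); C=cloud("top",d); C[d==0]=-99
Z=C[...,2]
hi=Z>110; n,l,st,ce=cv2.connectedComponentsWithStats(hi.astype(np.uint8))
for i in range(1,n):
    if st[i,4]>100: q=C[l==i]; print(q.min(0).round(),q.max(0).round(),st[i])
# holes
g=cv2.cvtColor(im,cv2.COLOR_BGR2GRAY)[145:195,215:260]
print(np.median(g)); 
m=(g<np.median(g)*0.6).astype(np.uint8)
n,l,st,ce=cv2.connectedComponentsWithStats(m)
for i in range(1,n):
    if 10<st[i,4]<90:
        print(st[i],ce[i]+[215,145],onz('top',[ce[i]+[215,145]],54))
for r in (150,): pass
print(g[8:22,10:26]);
E
```

```text
clock 0.10 pos [ 161.8 -628.9  230.5] rot [-179.9     0.     14.43] F [-0.9  0.2  0. ] T [0.01 0.01 0.02] w 85.2
q [ 1.25  0.63  0.04  1.52 -0.03  1.   -0.02]
slide [367.6 -87.2 110.6] turn 0.1 rows>= 6.3 0.5
[ 601. -653.  424.] [632. -64. 467.] [    0     0   560    40 14422]
[ 262. -157.  110.] [517.  88. 317.] [    0   156   149   168 13474]
[ 148. -700.  242.] [ 201. -573.  439.] [ 456  385  104   35 1830]
168.0
[39  0  6 17 74] [257.01351351 152.47297297] [[ 536.7539137  -312.69992465   54.        ]]
[14  8  6  7 32] [231.65625 156.     ] [[ 531.90843599 -270.63107208   54.        ]]
[ 0 11  5 16 59] [216.66101695 164.08474576] [[ 519.03080662 -245.57872868   54.        ]]
[19 35  7  7 34] [237.08823529 182.79411765] [[ 487.04145154 -279.06363516   54.        ]]
[[170 169 168 170 153 117  99  96 104 139 162 169 168 170 170 171]
 [169 169 168 151 111  79  72  73  73  84 139 162 171 169 169 170]
 [168 169 170 139  87  71  70  71  71  75 133 165 169 170 169 170]
 [169 169 164 124  79  71  72  74  71  72 108 156 169 170 168 169]
 [169 170 168 131  81  70  72  71  72  72 141 164 169 168 168 169]
 [169 169 169 151 113  77  76  74  74  99 155 170 169 169 169 169]
 [170 169 168 167 152 121  93  94 124 160 167 168 170 169 169 170]
 [170 169 169 169 167 166 161 162 167 168 169 170 169 168 171 169]
 [169 169 169 170 170 170 168 169 169 168 169 170 169 170 169 169]
 [169 169 170 169 170 171 169 170 168 170 169 170 169 169 171 171]
 [170 168 171 168 170 169 169 169 169 170 169 168 169 169 169 170]
 [169 170 170 171 169 171 169 169 168 171 169 172 170 171 168 170]
 [170 169 171 170 170 170 170 171 171 168 170 171 170 170 169 169]
 [169 170 168 171 170 169 171 171 169 171 172 171 171 169 170 170]]
```

Call:
play_rows([
  [50, -12, 0],
  [110, -26, 20],
  [170, -40, 50],
  [230, -55, 80],
  [290, -70, 105],
], turn=[0.02, 0.04, 0.06, 0.08, 0.1], fingers=[1, 1, 1, 1, 1])

```text
clock: 0.72
eef_pos: [411.0, -495.8, 131.5]
tool_rot: [-3.139, 0.001, 0.151]
force: [0.3, 0.1, 0.6]
width: 85.4
```

```bash
python3 go.py 496 -452.7 70 8.7
python3 - <<'E'
from h import *
im=cv2.imread("pics/top0.png")
g=cv2.cvtColor(im,cv2.COLOR_BGR2GRAY).astype(float)
for c in ((232,156),(237,183)):
    v,u=np.mgrid[c[1]-7:c[1]+8,c[0]-7:c[0]+8]; w=np.clip(165-g[c[1]-7:c[1]+8,c[0]-7:c[0]+8],0,None); w[w<8]=0
    uv=[(u*w).sum()/w.sum(),(v*w).sum()/w.sum()]; print(uv,onz('top',[uv],54), w.sum()/95)
E
```

```text
clock 0.72 pos [ 411.  -495.8  131.5] rot [-1.7986e+02  5.0000e-02  8.6300e+00] F [0.3 0.1 0.6] T [-0.05  0.   -0.  ] w 85.4
q [ 0.8   0.73  0.07  1.62 -0.06  0.79 -0.53]
slide [ 90.5 -29.7  61.5] turn -0.001 rows>= 1.8 0.0
[np.float64(231.17814261210486), np.float64(154.93849546679735)] [[ 533.71018031 -269.85690957   54.        ]] 42.95789473684211
[np.float64(237.74143733914076), np.float64(185.0144525836468)] [[ 483.3403909  -280.08992126   54.        ]] 53.16842105263158
```

Call:
play_rows([
  [50, -16, 30],
  [90, -30, 60],
  [90.5, -29.7, 80],
  [90.5, -29.7, 80],
], turn=[0, 0, 0, 0], fingers=[1, 1, 1, 1])

```text
clock: 1.23
eef_pos: [493.9, -452.0, 49.3]
tool_rot: [-3.136, 0.005, 0.151]
force: [0.7, -0.7, 0.1]
width: 85.7
```

```bash
python3 go.py 496 -452.7 3.5 8.7
python3 - <<'E'
from h import *
im,d=vision.get_image("scene"); cv2.imwrite("pics/s1.png",im)
im,d=vision.get_image("top"); cv2.imwrite("pics/t1.png",cv2.resize(im[80:290,170:450],None,fx=2.8,fy=2.8,interpolation=cv2.INTER_CUBIC))
E
```

```text
clock 1.23 pos [ 493.9 -452.    49.3] rot [-179.7     0.27    8.63] F [ 0.7 -0.7  0.1] T [-0.03 -0.01  0.02] w 85.7
q [ 0.66  0.88  0.07  1.58 -0.08  0.69 -0.65]
slide [ 2.2  1.2 45.8] turn -0.001 rows>= 0.7 0.0
```

View pics/s1.png

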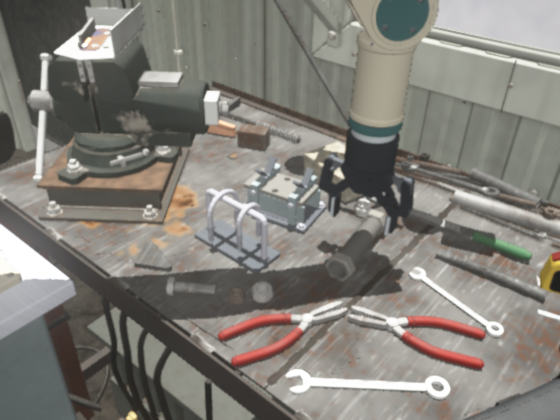

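View pics/t1.png

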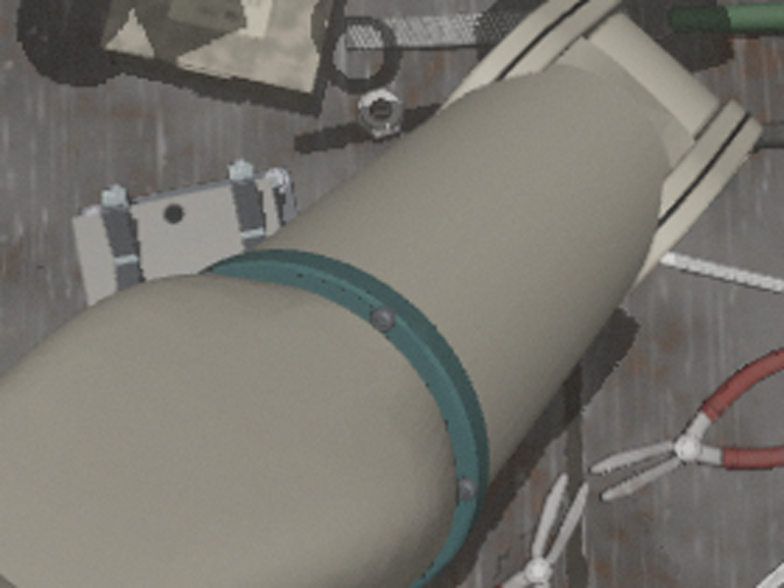

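Call:
play_rows([
  [2, 1, 30],
  [2, 1, 46],
  [2, 1, 46],
], turn=[0, 0, 0], fingers=[1, 1, 1])

```text
clock: 1.7
eef_pos: [494.9, -455.3, 5.3]
tool_rot: [-3.139, 0.003, 0.147]
force: [-0.0, 0.9, 0.4]
width: 85.6
```

```bash
python3 go.py 496 -452.7 3.5 8.7
python3 - <<'E'
from h import *
im,d=vision.get_image("top"); C=cloud("top",d); C[d==0]=-99
m=(C[...,2]>150)&(C[...,1]<-250); 
q=C[m&(C[...,0]>480)]; q=q[q[:,2]<420]
for x in range(480,640,15):
    w=q[(q[:,0]>x)&(q[:,0]<x+15)]
    if len(w): print(x,len(w),w[:,2].min().round(),w[:,2].max().round(),w[:,1].min().round(),w[:,1].max().round())
im,d=vision.get_image("scene"); cv2.imwrite("pics/s2.png",cv2.resize(im[120:320,250:480],None,fx=3,fy=3))
E
```

```text
clock 1.70 pos [ 494.9 -455.3    5.3] rot [-179.85    0.2     8.42] F [-0.   0.9  0.4] T [-0.02 -0.01 -0.02] w 85.6
q [ 0.66  0.94  0.06  1.58 -0.09  0.62 -0.65]
slide [ 1.4 -2.4  1.8] turn -0.005 rows>= 0.1 0.0
480 328 372.0 419.0 -510.0 -464.0
495 374 352.0 420.0 -513.0 -438.0
510 433 370.0 420.0 -492.0 -427.0
525 319 368.0 419.0 -479.0 -428.0
540 88 360.0 397.0 -467.0 -442.0
```

View pics/s2.png

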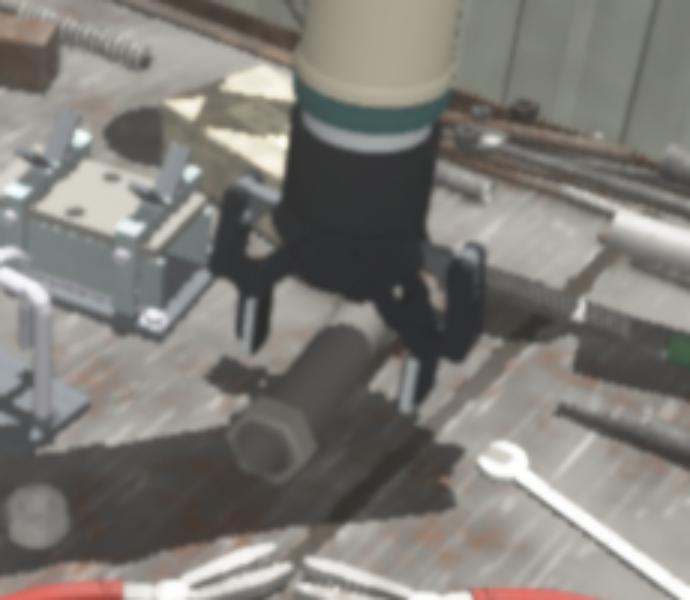

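Call:
play_rows([
  [1.4, -2.4, 2],
  [1.4, -2.4, 2],
  [1.4, -2.4, 2],
  [1.4, -2.4, 2],
  [1.4, -2.4, 2],
], turn=[0, 0, 0, 0, 0], fingers=[1, 0.6, 0, 0, 0])

```text
clock: 2.42
eef_pos: [497.4, -453.0, 5.2]
tool_rot: [-3.141, 0.001, 0.148]
force: [-1.2, 1.7, 5.5]
width: 32.3
```

Call:
play_rows([
  [0, 0, 0],
  [0, 0, 0],
  [0, 0, 0],
  [0, 0, 0],
], turn=[0, 0, 0, 0], fingers=[0, 0, 0, 0])

```text
clock: 2.92
eef_pos: [497.4, -453.0, 5.2]
tool_rot: [-3.141, 0.001, 0.148]
force: [-1.0, 1.1, 1.6]
width: 32.1
```

Call:
play_rows([
  [0, 0, -20],
  [0, 0, -60],
  [0, 0, -110],
  [0, 0, -150],
  [0, 0, -150],
], turn=[0, 0, 0, 0, 0], fingers=[0, 0, 0, 0, 0])

```text
clock: 3.55
eef_pos: [499.5, -455.0, 159.4]
tool_rot: [3.136, -0.004, 0.147]
force: [0.6, -0.0, -5.9]
width: 32.1
```

```bash
python3 go.py 510.3 -280.3 155 100.2
python3 - <<'E'
from h import *
im,d=vision.get_image("scene"); cv2.imwrite("pics/s3.png",im)
E
```

```text
clock 3.55 pos [ 499.5 -455.   159.4] rot [179.69  -0.21   8.45] F [ 0.6 -0.  -5.9] T [-0.06  0.02  0.02] w 32.1
q [ 0.65  0.74  0.09  1.52 -0.08  0.88 -0.66]
slide [  36.4 -171.3    3.6] turn -1.601 rows>= 2.8 8.6
```

View pics/s3.png

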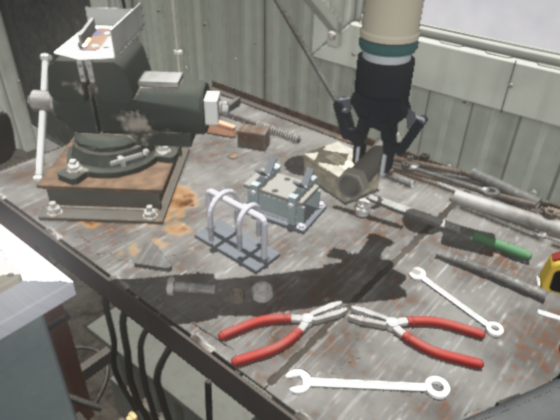

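Call:
play_rows([
  [8, -30, 0],
  [16, -64, 2],
  [24, -100, 3],
  [30, -136, 3],
  [36.4, -171.3, 3.6],
], turn=[-0.17, -0.34, -0.51, -0.68, -0.85], fingers=[0, 0, 0, 0, 0])

```text
clock: 4.22
eef_pos: [507.0, -276.6, 150.4]
tool_rot: [-3.138, 0.001, 1.003]
force: [-0.3, 0.2, -4.7]
width: 32.1
```

```bash
python3 go.py 510.3 -280.3 155 100.2
```

```text
clock 4.22 pos [ 507.  -276.6  150.4] rot [-1.7978e+02  6.0000e-02  5.7490e+01] F [-0.3  0.2 -4.7] T [ 0.02 -0.01  0.03] w 32.1
q [ 0.54  0.63 -0.14  1.8   0.12  0.73 -0.23]
slide [-1.3  4.8 -4.6] turn -0.745 rows>= 0.1 4.0
```

Call:
play_rows([
  [-1.3, 4.8, -4],
  [-1.3, 4.8, -4],
  [-1.3, 4.8, -4],
  [-1.3, 4.8, -4],
  [-1.3, 4.8, -4],
], turn=[-0.18, -0.36, -0.54, -0.745, -0.745], fingers=[0, 0, 0, 0, 0])

```text
clock: 4.85
eef_pos: [508.7, -279.8, 152.3]
tool_rot: [-3.135, -0.005, 1.747]
force: [0.4, -1.0, -5.3]
width: 32.2
```

```bash
python3 go.py 510.3 -280.3 120 100.2
python3 - <<'E'
from h import *
im,d=vision.get_image("scene"); cv2.imwrite("pics/s4.png",cv2.resize(im[80:280,180:420],None,fx=3,fy=3,interpolation=cv2.INTER_CUBIC))
E
```

```text
clock 4.85 pos [ 508.7 -279.8  152.3] rot [-179.63   -0.29  100.1 ] F [ 0.4 -1.  -5.3] T [ 0.01  0.   -0.03] w 32.2
q [ 0.68  0.65 -0.35  1.78  0.3   0.77  0.35]
slide [-1.   1.7 32.3] turn -0.002 rows>= 0.5 0.0
```

View pics/s4.png

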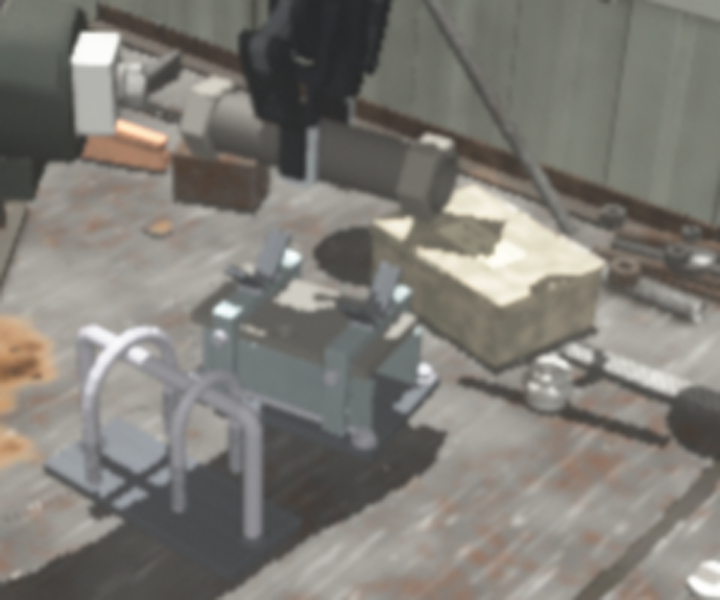

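Call:
play_rows([
  [-1, 1.7, 20],
  [-1, 1.7, 45],
  [-1, 1.7, 65],
  [-1, 1.7, 68],
], turn=[0, 0, 0, 0], fingers=[0, 0, 0, 0])

```text
clock: 5.4
eef_pos: [508.7, -279.6, 82.7]
tool_rot: [-3.132, -0.007, 1.744]
force: [-0.1, 1.7, -4.5]
width: 32.2
```

```bash
python3 go.py 510.3 -280.3 74 100.2
python3 - <<'E'
from h import *
im,d=vision.get_image("scene"); cv2.imwrite("pics/s5.png",cv2.resize(im[80:280,180:420],None,fx=3,fy=3,interpolation=cv2.INTER_CUBIC))
E
```

```text
clock 5.40 pos [ 508.7 -279.6   82.7] rot [-179.44   -0.39   99.93] F [-0.1  1.7 -4.5] T [-0.   -0.04 -0.04] w 32.2
q [ 0.65  0.75 -0.31  1.82  0.35  0.64  0.3 ]
slide [-1.   1.6  8.7] turn -0.005 rows>= 0.1 0.0
```

View pics/s5.png

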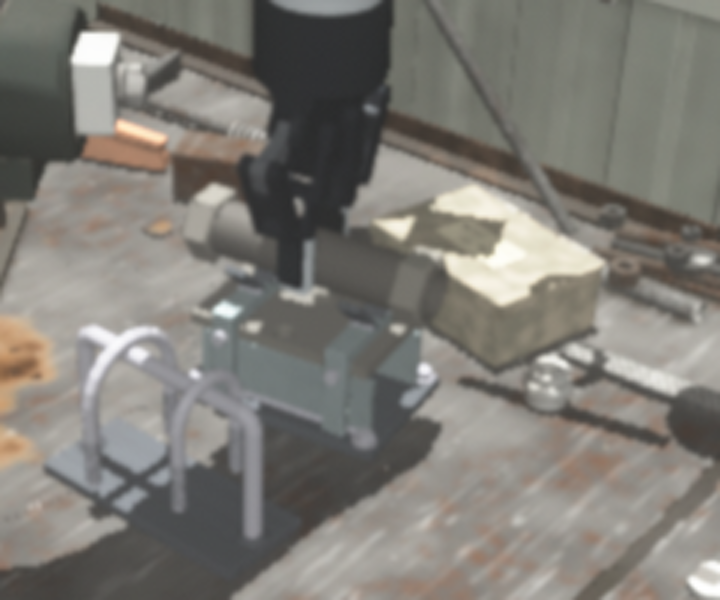

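Call:
play_rows([
  [-2, 3, 4],
  [-2, 3, 7],
  [-2, 3, 9],
  [-2, 3, 9],
], turn=[0, 0, 0, 0], fingers=[0, 0, 0, 0])

```text
clock: 5.95
eef_pos: [512.5, -281.6, 74.7]
tool_rot: [-3.133, -0.005, 1.744]
force: [-1.5, -0.1, -3.0]
width: 32.4
```

```bash
python3 go.py 510.3 -280.3 73 100.2
```

```text
clock 5.95 pos [ 512.5 -281.6   74.7] rot [-179.52   -0.31   99.94] F [-1.5 -0.1 -3. ] T [-0.05  0.14 -0.03] w 32.4
q [ 0.64  0.76 -0.3   1.81  0.36  0.63  0.3 ]
slide [ 1.6 -2.   1.7] turn -0.005 rows>= 0.0 0.0
```

Call:
play_rows([
  [1, -1.5, 1],
  [1, -1.5, 2],
  [1, -1.5, 2.5],
], turn=[0, 0, 0], fingers=[0, 0, 0])

```text
clock: 6.32
eef_pos: [510.8, -280.7, 73.0]
tool_rot: [-3.133, -0.005, 1.744]
force: [-3.1, 1.9, 8.7]
width: 31.9
```

```bash
python3 go.py 510.3 -280.3 73 100.2
```

```text
clock 6.33 pos [ 510.8 -280.7   73. ] rot [-179.51   -0.3    99.95] F [-3.1  1.9  8.7] T [0.27 0.62 0.06] w 31.9
q [ 0.64  0.77 -0.3   1.82  0.36  0.62  0.3 ]
slide [ 0.5 -0.5  0.1] turn -0.004 rows>= 0.0 0.0
```

Call:
play_rows([
  [0, 0, 0],
  [0, 0, 0],
  [0, 0, 0],
  [0, 0, 0],
], turn=[0, 0, 0, 0], fingers=[0.5, 0.7, 0.75, 0.75])

```text
clock: 6.82
eef_pos: [510.9, -280.8, 73.1]
tool_rot: [-3.133, -0.005, 1.744]
force: [-0.2, -0.2, 0.1]
width: 64.3
```

Call:
play_rows([
  [0, 0, -20],
  [0, 0, -70],
  [0, 0, -120],
  [0, 0, -140],
], turn=[0, 0, 0, 0], fingers=[0.75, 0.75, 0.75, 0.9])

```text
clock: 7.32
eef_pos: [513.7, -281.7, 216.2]
tool_rot: [-3.137, -0.002, 1.744]
force: [0.3, -0.1, 0.1]
width: 76.8
```

```bash
python3 go.py 374.2 -319.8 150 90
python3 - <<'E'
from h import *
im,d=vision.get_image("scene"); cv2.imwrite("pics/s6.png",cv2.resize(im[80:280,180:420],None,fx=3,fy=3,interpolation=cv2.INTER_CUBIC))
E
```

```text
clock 7.33 pos [ 513.7 -281.7  216.2] rot [-1.7975e+02 -1.3000e-01  9.9950e+01] F [ 0.3 -0.1  0.1] T [-0.03 -0.03 -0.03] w 76.8
q [ 0.7   0.58 -0.39  1.71  0.26  0.91  0.38]
slide [ -13.5 -143.7   66.8] turn 0.174 rows>= 2.5 0.9
```

View pics/s6.png

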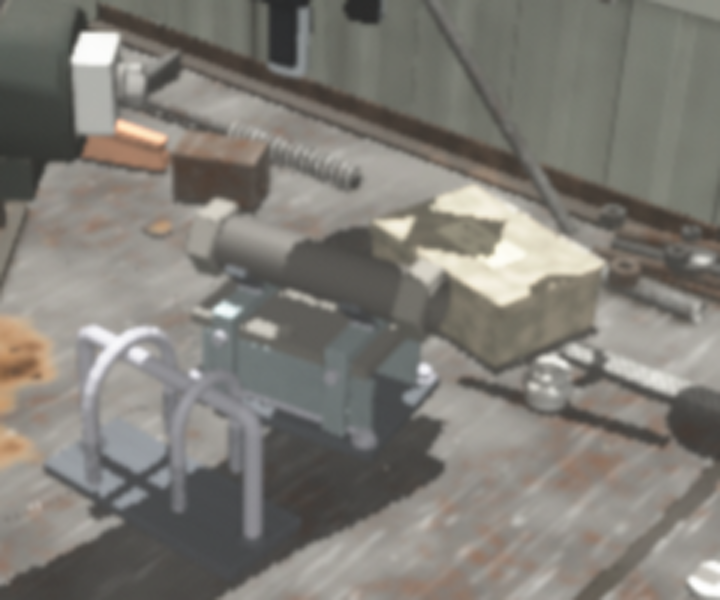

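Call:
play_rows([
  [-5, -55, 20],
  [-10, -110, 45],
  [-13.5, -143.7, 67],
  [-13.5, -143.7, 67],
  [-13.5, -143.7, 67],
], turn=[0.08, 0.174, 0.174, 0.174, 0.174], fingers=[1, 1, 1, 1, 1])

```text
clock: 8.0
eef_pos: [376.2, -320.1, 151.0]
tool_rot: [-3.14, -0.0, 1.571]
force: [1.7, -0.6, 0.0]
width: 84.9
```

```bash
python3 go.py 374.2 -319.8 48 90
python3 - <<'E'
from h import *
im=cv2.imread("pics/top0.png")
g=cv2.cvtColor(im,cv2.COLOR_BGR2GRAY)
gu=cv2.resize(g,None,fx=8,fy=8,interpolation=cv2.INTER_CUBIC)
m=(gu<120).astype(np.uint8); n,l,st,ce=cv2.connectedComponentsWithStats(m)
pts=[]
for i in range(1,n):
    uv=(ce[i]+.5)/8-.5
    if 225<uv[0]<245 and 148<uv[1]<190 and 1000<st[i,4]<5000:
        w=onz('top',[uv],54)[0]; print(uv,st[i,2:]/8.,w); 
        c,_=cv2.findContours((l==i).astype(np.uint8),cv2.RETR_EXTERNAL,cv2.CHAIN_APPROX_NONE)
        q=onz('top',(c[0].reshape(-1,2)+.5)/8-.5,54)[:,:2].astype(np.float32); e=cv2.fitEllipse(q); print('  ell',e); pts.append(e[0])
pts=np.array(pts); dd=pts[0]-pts[1]; print(np.linalg.norm(dd),np.degrees(np.arctan2(dd[1],dd[0])),pts.mean(0))
im,d=vision.get_image("scene"); cv2.imwrite("pics/s7.png",im)
im,d=vision.get_image("top"); cv2.imwrite("pics/t7.png",im)
E
```

```text
clock 8.00 pos [ 376.2 -320.1  151. ] rot [-1.7993e+02 -2.0000e-02  9.0000e+01] F [ 1.7 -0.6  0. ] T [ 0.02 -0.04  0.04] w 84.9
q [ 0.87  0.54 -0.31  2.02  0.28  0.62  0.36]
slide [  0.2  -1.9 103. ] turn 0.0 rows>= 1.6 0.0
[231.59302632 155.92344737] [  7.25    6.875 296.875] [ 532.03959548 -270.52755107   54.        ]
  ell ((532.0382690429688, -270.5203857421875), (11.113133430480957, 11.482449531555176), 35.18453598022461)
[236.91448829 182.91085486] [  7.25    6.875 309.625] [ 486.85487976 -278.77442989   54.        ]
  ell ((486.8591003417969, -278.79302978515625), (11.238487243652344, 11.675251960754395), 158.19268798828125)
45.93031595787922 10.376338055262543 [ 509.44868469 -274.65670776]
```

View pics/s7.png

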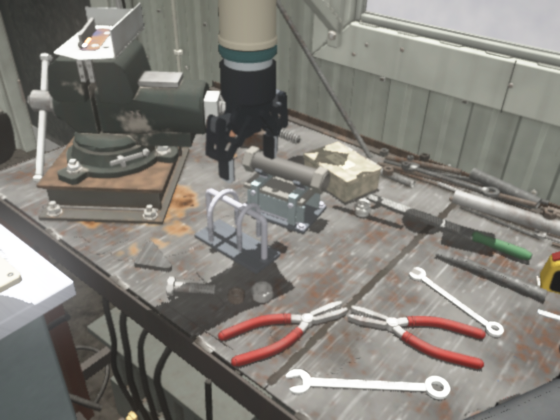

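View pics/t7.png

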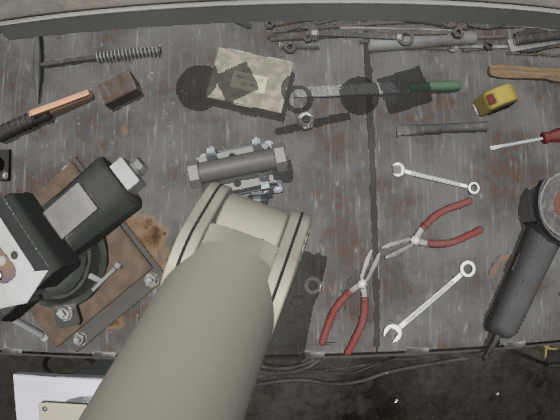

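Call:
play_rows([
  [0.2, -1.9, 40],
  [0.2, -1.9, 75],
  [0.2, -1.9, 98],
  [0.2, -1.9, 103],
  [0.2, -1.9, 103],
], turn=[0, 0, 0, 0, 0], fingers=[1, 1, 1, 1, 1])

```text
clock: 8.72
eef_pos: [376.0, -319.6, 48.8]
tool_rot: [3.141, 0.0, 1.573]
force: [0.6, -0.1, 0.8]
width: 85.5
```

```bash
python3 go.py 374.2 -319.8 48 90
python3 - <<'E'
from h import *
im,d=vision.get_image("scene"); cv2.imwrite("pics/s8.png",cv2.resize(im[100:300,150:390],None,fx=3,fy=3,interpolation=cv2.INTER_CUBIC))
E
```

```text
clock 8.72 pos [ 376.  -319.6   48.8] rot [1.7998e+02 2.0000e-02 9.0130e+01] F [ 0.6 -0.1  0.8] T [ 0.01 -0.    0.  ] w 85.5
q [ 0.79  0.72 -0.2   2.09  0.38  0.37  0.28]
slide [-0.2 -1.8  0.8] turn 0.002 rows>= 0.0 0.0
```

View pics/s8.png

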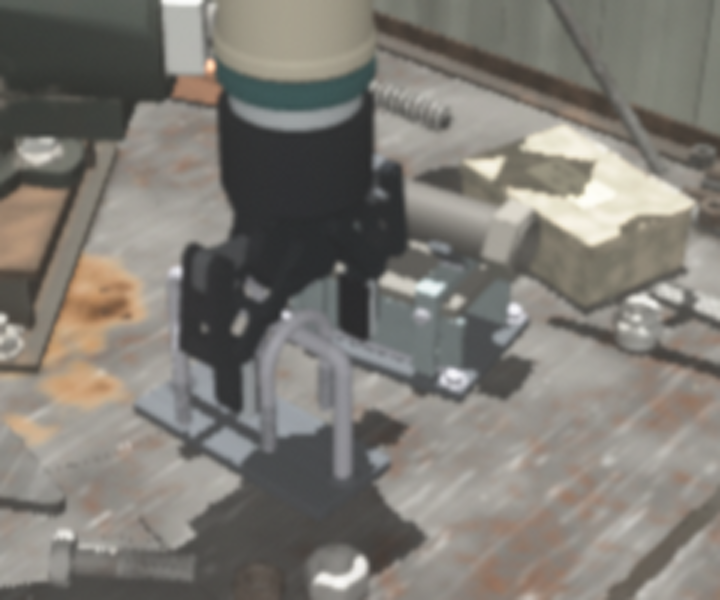

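Run:
```python
from h import *
P=[[374-46,-320,65],[374+46,-320,65],[351,-320,40],[397,-320,40],[374,-320,100],[374,-263,100]]
print((proj('scene',P)-[150,100])*3)
```

```text
[[235.21105546 408.63364651]
 [353.23031064 331.51080222]
 [267.34258961 425.97212945]
 [325.30004046 386.80351632]
 [295.50337178 314.29344029]
 [217.21663615 274.2125026 ]]
```

Call:
play_rows([
  [0, -2.5, 0.5],
  [0, -2.5, 0.5],
  [0, -2.5, 0.5],
  [0, -2.5, 0.5],
  [0, -2.5, 0.5],
], turn=[0, 0, 0, 0, 0], fingers=[0.8, 0.7, 0, 0, 0])

```text
clock: 9.4
eef_pos: [373.4, -320.4, 49.5]
tool_rot: [3.141, 0.002, 1.572]
force: [-1.1, 0.5, 6.7]
width: 51.9
```

Call:
play_rows([
  [0, 0, 0],
  [0, 0, 0],
  [0, 0, -3],
  [0, 0, -3],
], turn=[0, 0, 0, 0], fingers=[0, 0, 0, 0])

```text
clock: 9.9
eef_pos: [373.6, -320.4, 52.5]
tool_rot: [3.14, 0.002, 1.572]
force: [-0.3, 0.2, -1.4]
width: 52.0
```

Call:
play_rows([
  [0, 0, -20],
  [0, 0, -55],
  [0, 0, -90],
  [0, 0, -115],
  [0, 0, -115],
], turn=[0, 0, 0, 0, 0], fingers=[0, 0, 0, 0, 0])

```text
clock: 10.52
eef_pos: [374.4, -321.0, 168.9]
tool_rot: [3.137, 0.004, 1.572]
force: [-0.5, -0.5, -1.6]
width: 51.8
```

```bash
python3 go.py 509.4 -274.7 170 100.4
python3 - <<'E'
from h import *
im,d=vision.get_image("scene"); cv2.imwrite("pics/s9r.png",im);np.save("pics/s9.npy",d); cv2.imwrite("pics/s9.png",cv2.resize(im[80:280,150:390],None,fx=3,fy=3,interpolation=cv2.INTER_CUBIC))
im,d=vision.get_image("top"); cv2.imwrite("pics/t9.png",im);np.save("pics/t9.npy",d)
E
```

```text
clock 10.53 pos [ 374.4 -321.   168.9] rot [179.75   0.25  90.07] F [-0.5 -0.5 -1.6] T [-0.03 -0.03  0.03] w 51.8
q [ 0.89  0.51 -0.34  2.01  0.27  0.65  0.37]
slide [ 46.1 135.1  -0.7] turn -0.18 rows>= 2.3 1.0
```

View pics/s9.png

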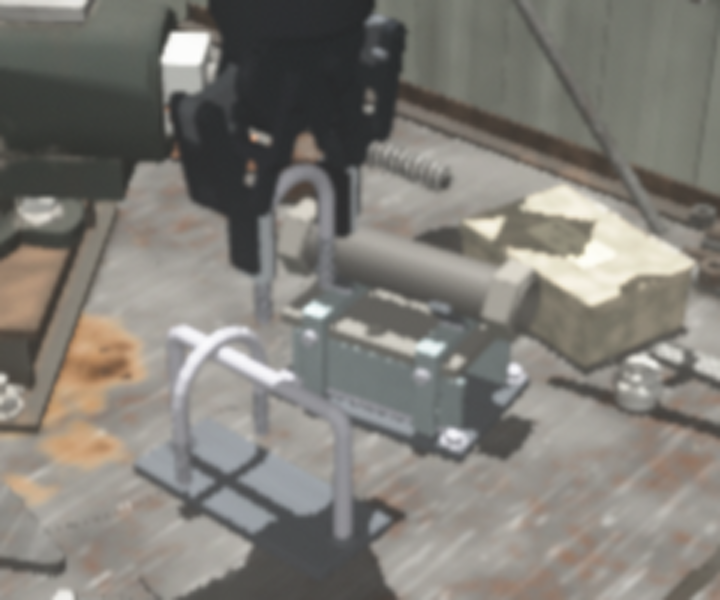

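View pics/t9.png

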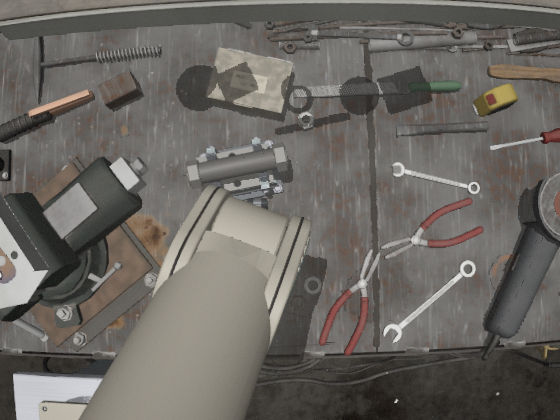

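```bash
cat > ub.py <<'E'
from h import *
def pipe(d):
    C=cloud("top",d); C[d==0]=-99; X,Y,Z=[C[...,i] for i in range(3)]
    m=(X>440)&(X<580)&(Y<-215)&(Y>-345)&(Z>101)&(Z<106.5)
    p=C[m]; c=p.mean(0); a=np.linalg.svd(p[:,:2]-c[:2],full_matrices=False)[2][0]
    print('pipe',len(p),c.round(1),'ang',np.degrees(np.arctan2(a[1],a[0])).round(2),p[:,2].max())
    # lateral offset of hole-mid from axis
    n=np.array([-a[1],a[0]]); print('hole mid lateral from axis',((np.array([509.45,-274.66])-c[:2])@n).round(2))
def bolt(d,im,pos,yaw,ax=None):
    """legs: points of scene cloud inside box round held bolt"""
    C=cloud("scene",d); C[d==0]=-999
    ex=np.array([np.cos(yaw),np.sin(yaw),0]); ey=np.array([np.sin(yaw),-np.cos(yaw),0])
    L=np.stack([(C-pos)@ex,(C-pos)@ey,C[...,2]-pos[2]],-1)
    g=im.max(2)
    base=(np.abs(L[...,0])<14)&(g>60)&(L[...,2]>-27)&(L[...,2]<55)
    for s in (-1,1):
        m=base&(np.abs(L[...,1]-s*23)<8)&(L[...,2]<20)
        q=L[m]
        if len(q)<15: print('leg',s,len(q)); continue
        z=q[:,2]; 
        print('leg',s,len(q),'zmin',z.min().round(1),'x/z',np.polyfit(z,q[:,0],1).round(3),'y/z',np.polyfit(z,q[:,1],1).round(3))
    q=L[base&(np.abs(L[...,1])<6)&(L[...,2]>30)]
    if len(q)>5: print('bow',len(q),q.mean(0).round(1),'ztop',np.percentile(q[:,2],[50,95,100]).round(1))
E
python3 - <<'E'
from ub import *
pipe(np.load("pics/t9.npy"))
s=ctrl.read_state()
bolt(np.load("pics/s9.npy"),cv2.imread("pics/s9r.png"),s['eef_pos'],s['tool_rot'][2])
E
```

```text
pipe 953 [ 510.1 -280.1  103.3] ang -78.94 106.4714793069711
hole mid lateral from axis 0.4
leg -1 110 zmin -22.1 x/z [-0.269 -4.004] y/z [ -0.144 -25.883]
leg 1 149 zmin -22.9 x/z [-0.016 -1.39 ] y/z [ 0.084 23.002]
bow 38 [-1.2 -0.5 50.2] ztop [50.5 52.5 52.9]
```

Call:
play_rows([
  [15, 45, 0],
  [31, 90, 0],
  [46, 135, 0],
  [45.6, 135.2, 0],
  [45.6, 135.2, 0],
], turn=[-0.06, -0.12, -0.18, -0.18, -0.18], fingers=[0, 0, 0, 0, 0])

```text
clock: 11.25
eef_pos: [506.6, -274.0, 165.2]
tool_rot: [-3.139, -0.0, 1.752]
force: [-0.3, -0.0, -1.0]
width: 51.8
```

```bash
python3 go.py 509.55 -275.25 140 100.4
```

```text
clock 11.25 pos [ 506.6 -274.   165.2] rot [-1.7982e+02 -1.0000e-02  1.0039e+02] F [-0.3 -0.  -1. ] T [-0.04  0.06 -0.01] w 51.8
q [ 0.69  0.63 -0.37  1.79  0.31  0.79  0.34]
slide [-1.8  2.8 25.1] turn -0.0 rows>= 0.4 0.0
```

Call:
play_rows([
  [-2, 3, 10],
  [-2, 3, 18],
  [-2, 3, 20],
  [-2, 3, 20],
], turn=[0, 0, 0, 0], fingers=[0, 0, 0, 0])

```text
clock: 11.75
eef_pos: [509.6, -275.5, 145.0]
tool_rot: [-3.138, -0.0, 1.752]
force: [0.5, 0.5, -1.1]
width: 52.1
```

```bash
python3 go.py 509.55 -275.25 140 100.4
python3 - <<'E'
from ub import *
im,d=vision.get_image("scene"); cv2.imwrite("pics/s10r.png",im);np.save("pics/s10.npy",d); cv2.imwrite("pics/s10.png",cv2.resize(im[80:250,190:390],None,fx=4,fy=3.5,interpolation=cv2.INTER_CUBIC))
s=ctrl.read_state(); bolt(d,im,s['eef_pos'],s['tool_rot'][2])
E
```

```text
clock 11.75 pos [ 509.6 -275.5  145. ] rot [-1.7981e+02 -2.0000e-02  1.0037e+02] F [ 0.5  0.5 -1.1] T [ 0.   -0.03 -0.  ] w 52.1
q [ 0.68  0.66 -0.36  1.79  0.32  0.75  0.32]
slide [0.3 0.1 5. ] turn -0.001 rows>= 0.1 0.0
leg -1 79 zmin -24.1 x/z [-0.181 -1.466] y/z [ -0.113 -27.356]
leg 1 154 zmin -26.7 x/z [-0.013  1.011] y/z [ 0.133 22.124]
bow 17 [-1.3  0.3 47.4] ztop [47.7 49.9 50.2]
```

View pics/s10.png

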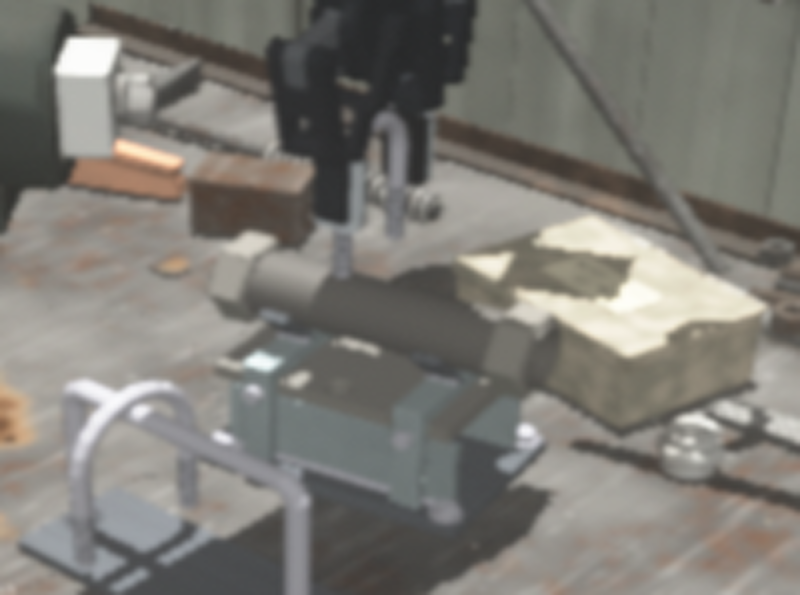

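Call:
play_rows([
  [0, 0, 10],
  [0, 0, 20],
  [0, 0, 30],
  [0, 0, 32],
], turn=[0, 0, 0, 0], fingers=[0, 0, 0, 0])

```text
clock: 12.3
eef_pos: [509.1, -275.2, 112.1]
tool_rot: [-3.137, -0.001, 1.752]
force: [0.9, 0.5, -1.2]
width: 51.8
```

```bash
python3 go.py 509.55 -275.25 90 100.4
```

```text
clock 12.30 pos [ 509.1 -275.2  112.1] rot [-1.7975e+02 -7.0000e-02  1.0038e+02] F [ 0.9  0.5 -1.2] T [0.01 0.01 0.03] w 51.8
q [ 0.66  0.7  -0.34  1.82  0.35  0.68  0.3 ]
slide [-0.1  0.6 22.1] turn -0.0 rows>= 0.4 0.0
```

Call:
play_rows([
  [0, 0.3, 8],
  [0, 0.3, 16],
  [0, 0.3, 22],
  [0, 0.3, 24],
], turn=[0, 0, 0, 0], fingers=[0, 0, 0, 0])

```text
clock: 12.8
eef_pos: [509.0, -275.1, 87.6]
tool_rot: [-3.137, -0.002, 1.752]
force: [1.2, -0.7, -0.9]
width: 52.2
```

```bash
python3 go.py 509.55 -275.25 80 100.4
python3 - <<'E'
from ub import *
im,d=vision.get_image("scene"); cv2.imwrite("pics/s11r.png",im);np.save("pics/s11.npy",d); cv2.imwrite("pics/s11.png",cv2.resize(im[100:220,220:360],None,fx=5.6,fy=5,interpolation=cv2.INTER_CUBIC))
s=ctrl.read_state(); bolt(d,im,s['eef_pos'],s['tool_rot'][2])
E
```

```text
clock 12.80 pos [ 509.  -275.1   87.6] rot [-1.7971e+02 -9.0000e-02  1.0039e+02] F [ 1.2 -0.7 -0.9] T [ 0.05 -0.05  0.  ] w 52.2
q [ 0.65  0.74 -0.32  1.83  0.37  0.64  0.29]
slide [-0.3  0.5  7.6] turn -0.0 rows>= 0.1 0.0
leg -1 91 zmin -24.9 x/z [-0.283 -3.507] y/z [ 1.1000e-02 -2.4578e+01]
leg 1 52 zmin 5.4 x/z [-0.125  2.142] y/z [-2.1000e-02  2.4442e+01]
bow 10 [-1.6  0.2 47.4] ztop [47.3 49.4 49.9]
```

View pics/s11.png

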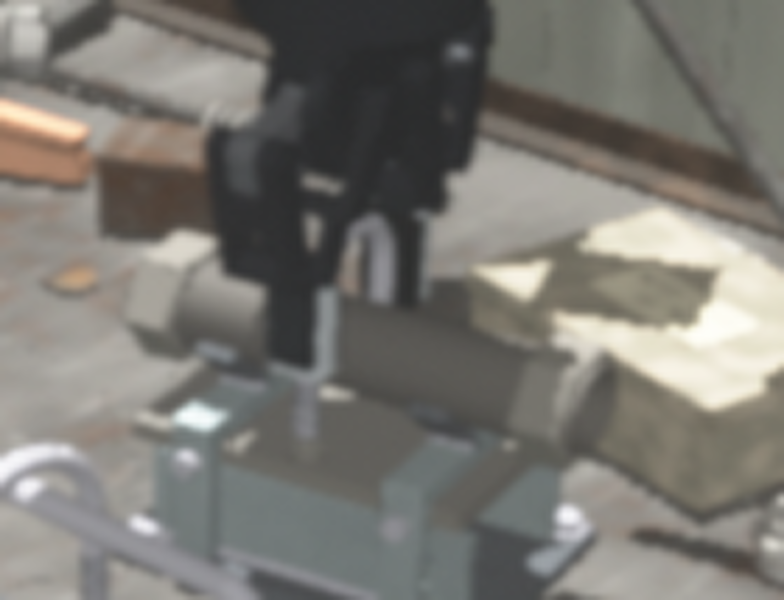

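Run:
```python
from h import *
im=cv2.imread("pics/s11r.png"); cv2.imwrite("pics/s11b.png",cv2.resize(im[150:210,245:315],None,fx=10,fy=10,interpolation=cv2.INTER_CUBIC))
P=[[486.86,-278.79,54],[486.86,-278.79,62],[486.86,-278.79,70],[493.9,-240,54]]
print((proj('scene',P)), ((proj('scene',P)-[245,150]+.5)*10).round())
```

```text
[[274.87296407 190.57706068]
 [274.94769982 186.78008655]
 [275.02315622 182.94560172]
 [261.17859072 181.29549683]] [[304. 411.]
 [304. 373.]
 [305. 334.]
 [167. 318.]]
```

View pics/s11b.png

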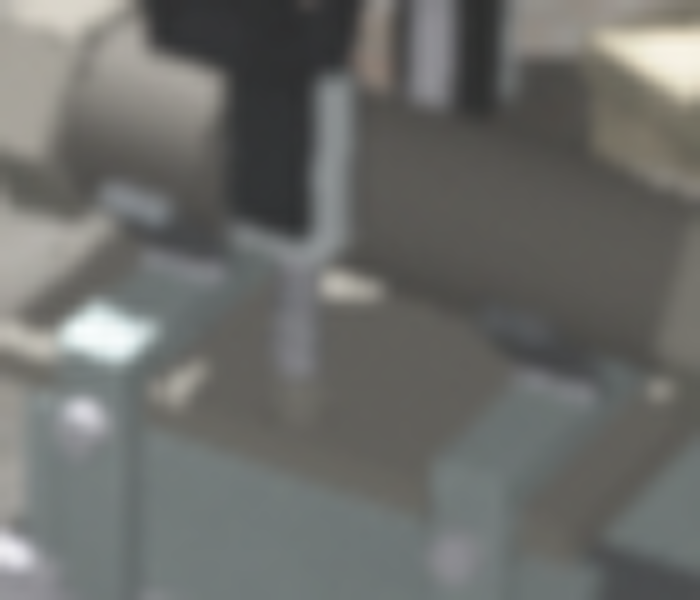

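Run:
```python
from h import *
im=cv2.imread("pics/s1.png"); 
a=cv2.resize(im[160:200,255:315],None,fx=10,fy=10,interpolation=cv2.INTER_CUBIC); cv2.imwrite("pics/s1b.png",a)
P=[[486.86,-278.79,54],[532.04,-270.52,54]]
print(((proj('scene',P)-[255,160]+.5)*10).round(), proj('scene',P))
```

```text
[[204. 311.]
 [329. 195.]] [[274.87296407 190.57706068]
 [287.35007284 179.00282499]]
```

View pics/s1b.png

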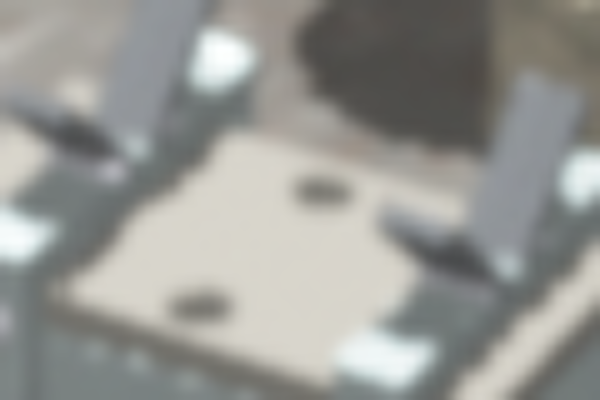

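Call:
play_rows([
  [0, 0.4, 4],
  [0, 0.4, 8],
  [0, 0.4, 11],
  [0, 0.4, 12],
], turn=[0, 0, 0, 0], fingers=[0, 0, 0, 0])

```text
clock: 13.35
eef_pos: [509.3, -274.9, 75.3]
tool_rot: [-3.136, -0.002, 1.752]
force: [-0.4, -0.5, -1.0]
width: 51.9
```

```bash
python3 go.py 509.55 -275.25 63 100.4
```

```text
clock 13.35 pos [ 509.3 -274.9   75.3] rot [-1.7970e+02 -1.0000e-01  1.0039e+02] F [-0.4 -0.5 -1. ] T [ 0.03 -0.03 -0.01] w 51.9
q [ 0.64  0.76 -0.31  1.84  0.38  0.61  0.28]
slide [-0.4  0.3 12.3] turn -0.0 rows>= 0.2 0.0
```

Call:
play_rows([
  [0, 0, 4],
  [0, 0, 8],
  [0, 0, 10],
], turn=[0, 0, 0], fingers=[0, 0, 0])

```text
clock: 13.72
eef_pos: [509.4, -274.8, 65.1]
tool_rot: [-3.137, -0.002, 1.752]
force: [0.0, -0.3, -1.5]
width: 51.9
```

```bash
python3 go.py 509.55 -275.25 62 100.4
```

```text
clock 13.72 pos [ 509.4 -274.8   65.1] rot [-1.7972e+02 -1.0000e-01  1.0040e+02] F [ 0.  -0.3 -1.5] T [-0.02 -0.06 -0.02] w 51.9
q [ 0.64  0.77 -0.3   1.84  0.38  0.59  0.27]
slide [-0.5  0.1  3.1] turn -0.0 rows>= 0.1 0.0
```

Call:
play_rows([
  [0, 0, 1.5],
  [0, 0, 3],
  [0, 0, 4],
], turn=[0, 0, 0], fingers=[0, 0, 0])

```text
clock: 14.1
eef_pos: [509.6, -274.9, 62.5]
tool_rot: [-3.137, -0.001, 1.752]
force: [-3.5, 2.0, 16.6]
width: 52.0
```

```bash
python3 go.py 509.55 -275.25 62 100.4
python3 - <<'E'
from ub import *
im,d=vision.get_image("scene"); cv2.imwrite("pics/s12r.png",im); cv2.imwrite("pics/s12.png",cv2.resize(im[100:220,220:360],None,fx=5.6,fy=5,interpolation=cv2.INTER_CUBIC))
s=ctrl.read_state(); bolt(d,im,s['eef_pos'],s['tool_rot'][2])
E
```

```text
clock 14.10 pos [ 509.6 -274.9   62.5] rot [-1.7973e+02 -5.0000e-02  1.0039e+02] F [-3.5  2.  16.6] T [0.38 0.71 0.02] w 52.0
q [ 0.63  0.78 -0.3   1.84  0.39  0.59  0.27]
slide [-0.3 -0.1  0.5] turn -0.0 rows>= 0.0 0.0
leg -1 108 zmin -19.1 x/z [-0.315 -2.904] y/z [ -0.06 -25.56]
leg 1 19 zmin -11.4 x/z [ -2.111 -17.012] y/z [-1.312  7.358]
bow 42 [-3.9 -0.3 43.5] ztop [42.6 49.1 49.5]
```

View pics/s12.png

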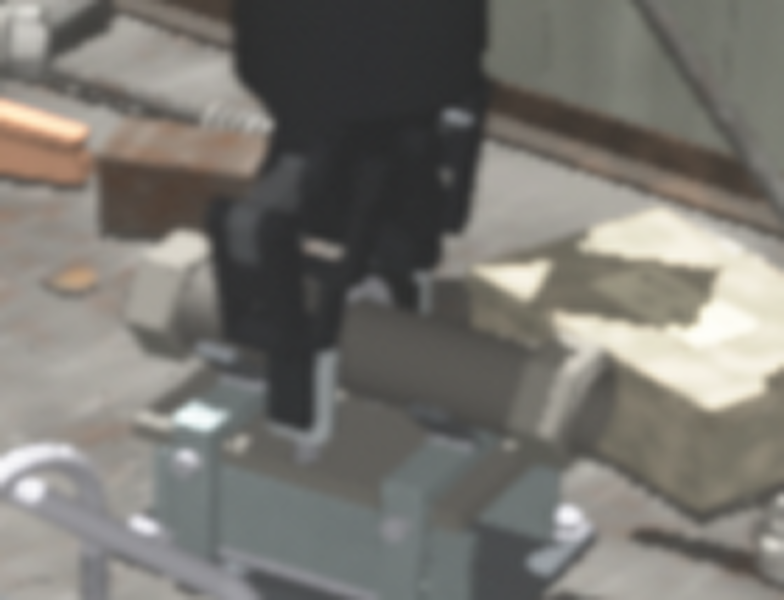

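Call:
play_rows([
  [0, 0, 0.8],
  [0, 0, 1],
], turn=[0, 0], fingers=[0, 0])

```text
clock: 14.4
eef_pos: [509.6, -275.0, 62.6]
tool_rot: [-3.137, -0.0, 1.752]
force: [-2.5, 1.0, 9.2]
width: 51.7
```

Call:
play_rows([
  [0, 0, 0],
  [0, 0, 0],
  [0, 0, 0],
  [0, 0, 0],
], turn=[0, 0, 0, 0], fingers=[0.75, 0.9, 0.95, 0.95])

```text
clock: 14.9
eef_pos: [509.5, -274.9, 62.5]
tool_rot: [-3.137, -0.0, 1.752]
force: [0.1, -0.5, 0.9]
width: 81.0
```

Call:
play_rows([
  [0, 0, -20],
  [0, 0, -60],
  [0, 0, -100],
  [0, 0, -140],
  [0, 0, -140],
], turn=[0, 0, 0, 0, 0], fingers=[0.95, 0.95, 0.95, 0.95, 0.95])

```text
clock: 15.52
eef_pos: [512.3, -275.6, 205.7]
tool_rot: [3.141, 0.004, 1.752]
force: [0.5, -0.8, -0.1]
width: 81.3
```

```bash
python3 go.py 350 -450 220 60
python3 - <<'E'
from ub import *
im,d=vision.get_image("scene"); cv2.imwrite("pics/s13r.png",im); cv2.imwrite("pics/s13.png",cv2.resize(im[120:270,180:340],None,fx=5,fy=4,interpolation=cv2.INTER_CUBIC))
E
```

```text
clock 15.53 pos [ 512.3 -275.6  205.7] rot [179.97   0.2  100.38] F [ 0.5 -0.8 -0.1] T [-0.03 -0.08  0.01] w 81.3
q [ 0.7   0.58 -0.4   1.74  0.28  0.88  0.36]
slide [-142.3 -191.1  -13.9] turn 0.705 rows>= 3.8 3.8
```

View pics/s13.png

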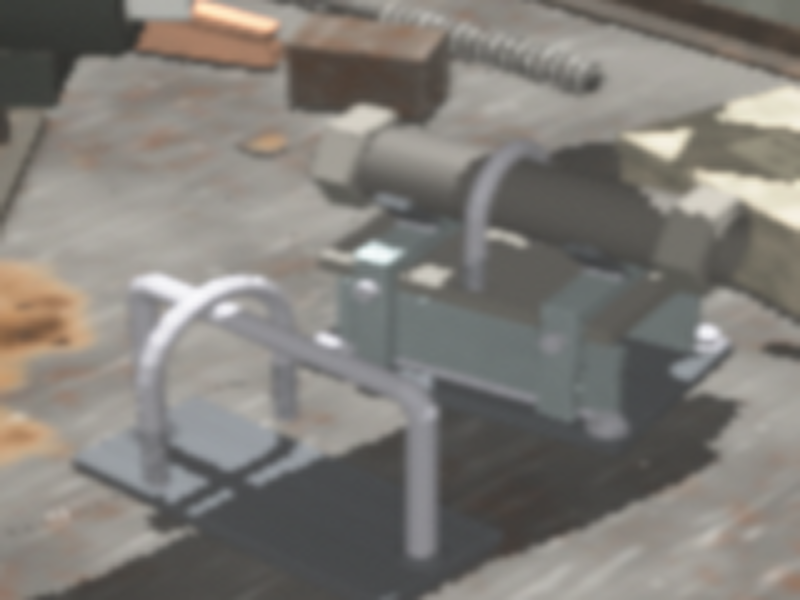

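Call:
play_rows([
  [-35, -45, -10],
  [-70, -95, -14],
  [-105, -145, -14],
  [-142, -190, -14],
  [-142, -190, -14],
], turn=[0.15, 0.3, 0.45, 0.6, 0.7], fingers=[0.95, 0.95, 0.95, 0.95, 0.95])

```text
clock: 16.2
eef_pos: [343.4, -453.4, 216.7]
tool_rot: [-3.136, 0.006, 1.038]
force: [1.1, 1.3, 0.1]
width: 81.1
```

Run:
```python
from ub import *
im,d=vision.get_image("top"); cv2.imwrite("pics/t14.png",cv2.resize(im[120:290,170:330],None,fx=4,fy=3.5,interpolation=cv2.INTER_CUBIC))
C=cloud("top",d); C[d==0]=-99; X,Y,Z=[C[...,i] for i in range(3)]
pipe(d)
m=(X>440)&(X<580)&(Y<-255)&(Y>-295)
q=C[m&(Z>107)]; print('bow',len(q),q.mean(0).round(1),np.percentile(q[:,2],[50,90,100]).round(1))
e=C[(X>440)&(X<580)&(Y<-190)&(Y>-375)&(Z>95)]; c=e.mean(0)[:2]
a=np.array([0.1797,-0.984]); t=(e[:,:2]-[510.3,-280.3])@a; print('pipe ends rel stand',np.percentile(t,[.5,99.5]).round(1))
q=C[(X>330)&(X<420)&(Y<-240)&(Y>-290)&(Z>94.5)]; print('large',q.mean(0).round(1) if len(q) else None,len(q))
```

```text
pipe 910 [ 510.2 -280.5  103.5] ang -78.78 106.49553194531211
hole mid lateral from axis 0.39
bow 97 [ 509.6 -274.6  110.2] [110.  112.9 115.2]
pipe ends rel stand [-76.9  80.7]
large [ 374.  -262.4   97.4] 96
```

View pics/t14.png

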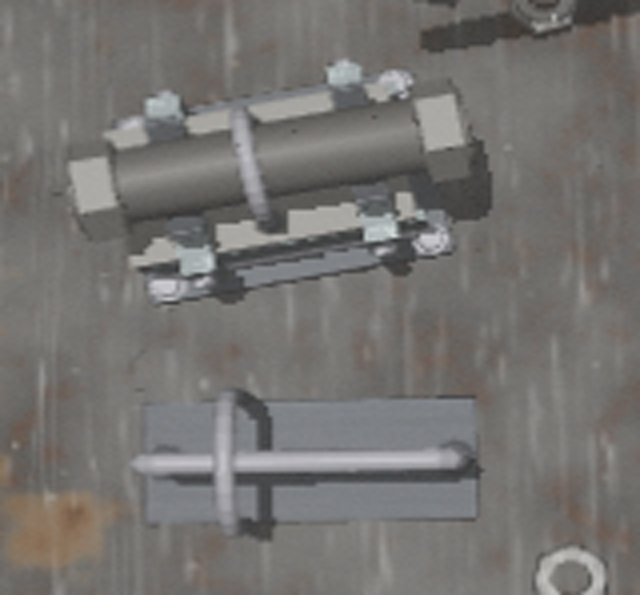

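```bash
python3 -c "
from cell import ctrl
s=ctrl.read_state(); print(s['clock'],s['qd'].round(3)); print(ctrl.finish_job())"
```

```text
16.25 [-0.033 -0.005 -0.079  0.008  0.011  0.004  0.131]
the job is handed in; nothing more can be done
None
```

I laid the pipe in both V saddles with one nut beyond each and let go of it. I then took the smaller U-bolt off the rail, passed both legs through the plate holes, and pushed it down until it stopped on the pipe. I released it, moved the arm clear and handed the job in at 16.3 s.

**What the last checks showed:**
- **Pipe:** its ends lie at about -77 and +81 mm from the stand's middle, so it is about 2 mm off centre along its axis. Both nuts are outside the saddles.
- **Smaller U-bolt:** the push met a hard stop at 62.5 mm tool height, with 17 N at the wrist, exactly where full seating was predicted. Its bow reads 12.9 mm higher than it did on the rail, against 13 mm for fully home. Its centre is within about 0.2 mm of the middle between the holes.
- **Larger U-bolt:** it still hangs where it was; the two readings differ by 0.3 mm.

**Small disagreements:**
- The scene camera read the plate holes about 0.5 pixel (1 mm) off from the top camera.
- The pipe's angle in the saddles read about 1.5 degrees different from the line through the two holes. I put both down to calibration and noise, because the legs entered without resistance.
- The arm's joints were still settling slightly (up to 0.13 rad/s) at hand-in, well clear of everything.

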